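# Spoon one washed mixing ball into the paint pot

## Task

Two washed mixing balls are draining on the little rack at the paint bench. With the spoon, and without the gripper touching a ball, scoop up the one at the rack's open end and tip it into the wide, low steel pot; leave the other ball on the rack. Then stand the spoon upright on its foot on the bench again and let go, with the pot still upright and about where it was.

Things in the scene. Friction and masses are not known exactly. Their poses are not given: they have to be found in the camera images.
- spoon: Metal scoop, 180 g, upright on its foot (50x64x6 mm). Origin: centre of the foot's underside; z up, x forwards along the tongue. Black grip block 32x20x44 mm (x,y,z), centre at z 120: pinch it along y. Tongue 18 mm wide, underside z 0, tip x 89; one-ball pocket centred at x 75, its edges 5 to 12 mm high. A ball in it (centre z 24) rolls out when rolled over 20 deg about x or pitched forwards over 32.
- front_ball: White 40 mm ceramic ball, 90 g, origin at its centre, 84 mm above the bench, at the robot's (open) end of the fixed draining rack. It lies between pins (tops 81 mm up) on two 6 mm rails, 30 mm clear between, axes 70 mm up. Rails start 25 mm before its centre; first legs 30 mm behind it. Between rails and drip tray (rim 12 mm high) the way in under the ball is free: its lowest point is 64 mm up.
- back_ball: Same 40 mm ball, origin at its centre, 60 mm behind front_ball on the same rails, farther from the robot. The line from front_ball to back_ball is the direction of the rails. This ball stays.
- pot: Wide, low, open steel pot, 600 g, loose on the bench: 136 mm across the rim, 65 mm high, walls 4 mm. Origin: centre of its underside, z up. (The tall narrow tin, 72 mm across and 125 mm high, is not meant.)
There are look-alikes about, which are no part of the job. What is shaped like the front_ball but brown is not meant. What is shaped like the spoon but yellow is not meant.

How it is judged (in metres and radians):
On the way:
1. the front ball is lifted off the rack (20 mm or more) lying in the spoon's pocket (height (world z) of front_ball above 0.104 m and x of front_ball in the frame of spoon between 0.06 and 0.09 m and y of front_ball in the frame of spoon between -0.012 and 0.012 m and z of front_ball in the frame of spoon between 0.015 and 0.032 m), for 0.2 s.
At the end, for the whole second after the job is handed in: The front ball lies inside the wide pot, on its floor; the pot stands upright (within 5 degrees) and within 50 mm of where it was; the other ball is still in its place on the rack (within 15 mm); the spoon stands released, at rest and upright (within 5 degrees) on its foot on the bench (horizontal distance between front_ball and pot below 0.055 m and z of front_ball in the frame of pot between 0.01 and 0.045 m and angle between each of pot, spoon's own z axis and vertical below 0.1 rad and distance of pot from where it was at the start of the episode below 0.05 m and distance of back_ball from where it was at the start of the episode below 0.015 m and height (world z) of spoon below 0.006 m and linear speed of spoon below 0.03 m/s); the robot touches nothing.
It fails at once if the gripper touches a ball (contact force between any of the arm, the fingers and front_ball above 0.3 N or contact force between any of the arm, the fingers and back_ball above 0.3 N).
It fails at once if the other ball is taken off its place on the rack (moved more than 15 mm) (distance of back_ball from where it was at the start of the episode above 0.015 m).
It also fails if it takes over 61 s, if anything falls off the work surface, if the arm or the gripper's body presses on something with over 40 N, if the wrist force passes 120 N, or if a joint passes its speed limit or range.

## Robot

A 7-joint arm with a two-finger parallel gripper is mounted at the origin on the work surface. World frame = base frame: x ahead of the robot, y to its left, z up, the work surface at z = 0. Lengths are in m, angles in degrees, forces in N, time in s.
With the tool pointing down it reaches from about 0.4 to 0.85 m from the base axis. Payload 6.9 kg.
Tool frame: the origin (TCP) lies at the very end of the fingers, on their centre line; the grasp point (between the pads) lies 19 mm behind it; z points along the fingers, y is the direction in which the jaws open and shut (so a half turn about z gives the same grasp; the last joint's range is limited). The gripper opens to 85 mm and grips with 20 to 120 N. Pads are 22 mm wide; open, the fingers measure 114 mm over their backs; the gripper's body (76 mm by 85 mm) begins 54 mm behind the grasp point. The pads swing forward as they close: fully open they stand 13 mm farther back than shut.
Start: joints at [71.419, 29.078, -13.613, 85.955, 7.202, 65.827, -8.869], TCP at [0.26, -0.568, 0.231] pointing down, gripper open.
Joint ranges: [-176.47, 176.47], [-13.61, 117.27], [-81.72, 77.17], [0.22, 143.17], [-87.28, 267.28], [10, 112.55], [-165.47, 165.47]. Speed limits (degrees/s): [136.94, 136.94, 180, 180, 180, 180, 180].

## Interface

Orientations are given as a 3x3 rotation matrix whose columns are the frame's x, y, z axes.
In Python, from workcell import manip, eyes, nets gives the robot as it stands.
- The arm moves only by the tool send_rows, never from a script. Its argument "increments" is one flat list of numbers, 7 for each row, row after row: the turn, a rotation vector about the tool's x, y, z each as a share of 90 degrees, from -1 to 1, then the shift along the tool's x, y, z each as a share of 200 mm, from -1 to 1, then the opening, from -1 (shut) to 1 (fully open). In form: [rx, ry, rz, x, y, z, jaw, rx, ry, rz, x, y, z, jaw, ...]. A call has 1 to 10 rows; each row shifts and turns the pose as measured when the row begins, along the tool's axes as they then stand; what a row does not reach is not made up. A row lasts 1/12 s, in which the tool goes at most 41.7 mm and 7.16 degrees, less where a joint would pass 70% of its speed; a pose out of reach is approached as far as the arm can. A call with a number of a shift or a turn outside -1 to 1 is refused whole. A call with a gripper value outside its range is refused whole. The fingers move at their own pace and stop on an object; "newtons" is the grip in N (left out, the last holds). Time passes only in rows, so rows that do not move let the fingers close. It gives the time, the measured TCP pose, the force and the opening at its end, in the units of the state.
- manip.sense(): the state, without advancing time (a new reading comes with each control period).
- eyes.read_camera(name): name is "scene" or "top" or "wrist"; returns the picture (420x560x3 uint8, red, green, blue); there is no depth.
- eyes.camera_model(name): a dict with "fx", "fy", "cx", "cy" (pixels), "position" and "attitude" of the camera in the world. Camera axes: x right, y down, z forward; pixel columns grow to the right and rows downward; lengths in m; the calibration is good to about 2 mm. A picture is of the moment at which its call begins: read the wrist's pose just before it. camera_model takes no time and is no camera call; for the wrist camera it gives the pose at the moment of the call.
- manip.close_job(): hands the job in, once; it reports no verdict.
Trained networks look in the newest picture that a camera, given by its name, has taken for a name from the list of things; names that differ only in an ending like _2 or _b are one class to them, and where a whole thing is asked for, a point or a joint stands for the part that bears it (a point fixed in the world has none). Each returns a list of dicts, best first, with "score" (0 to 1); they miss things now and then, are a little off and sometimes report something else, mostly with a low value. They report only what shows in the picture. A call takes as long as a camera call. They do not tell look-alikes from the thing itself.
- nets.search_frame(camera, name): "xy" ([column, row] as shares, 0 to 1, of the picture: columns of its width, rows of its height, amid what is visible of it).
The state is a dict: "time": time; "qpos": joint angles; "qvel": joint speeds; "joint_efforts": joint torques, N m; "tool_pos": TCP position; "ee_rot": TCP orientation; "ft_force": force on the tool from outside, world axes, zero at the start; "moment": the same for the moment, N m; "width": finger opening in m.
Only numpy, scipy, OpenCV 4.12 (cv2) and the standard library are available. Lean on these libraries where they do the work, as an engineer would, in place of code of your own. Each camera call takes 0.05 s, during which the arm holds its last target.

## Working session

There is one attempt and no reset: what is moved stays moved. The work goes in short steps, Python scripts to look and compute and a tool call to move; the robot and the scene stay as the last step left them, time stands still between calls to the robot, and variables do not carry over. Pictures are saved under pics/ and viewed, and the job is handed in when it is done.

Besides the shell and the picture viewer there is one more tool, called after ">>>" as a command line: name --argument value ..., lists and objects as JSON in quotes. send_rows: Moves the arm, as the interface text tells. Its arguments: {"type":"object","properties":{"increments":{"type":"array","items":{"type":"number","minimum":-1,"maximum":1}},"newtons":{"type":"number"}},"required":["increments"]}

```bash
ls; mkdir -p pics; python3 - <<'E'
from workcell import manip, eyes, nets
import cv2, numpy as np
s=manip.sense()
print(s)
for c in ["scene","top"]:
    im=eyes.read_camera(c); cv2.imwrite(f"pics/{c}0.png",im[:,:,::-1])
    m=eyes.camera_model(c); print(c,m)
    for n in ["spoon","front_ball","pot"]:
        for r in nets.search_frame(c,n)[:5]: print(n,round(r['score'],2),np.round(np.array(r['xy'])*[560,420],1))
E
```

```text
pics
{'time': 0.0, 'qpos': array([ 71.42004023,  29.12558869, -13.60879179,  86.00925925,
         7.20340683,  65.82717142,  -8.86990098]), 'qvel': array([ 0.02009689,  0.10402009, -0.07578857,  0.02242612, -0.00757301,
       -0.01528194, -0.07550277]), 'joint_efforts': array([-9.90191002e-04, -6.20597863e+01, -2.18681619e+00, -2.49647963e+01,
        1.27437513e-02,  1.21153879e-02,  1.92397437e-05]), 'tool_pos': array([ 0.26012683, -0.56773552,  0.2304256 ]), 'ee_rot': array([[ 9.09051192e-01,  4.16683677e-01, -8.02782821e-04],
       [ 4.16684446e-01, -9.09049769e-01,  1.60939041e-03],
       [-5.91628260e-05, -1.79752538e-03, -9.99998383e-01]]), 'ft_force': array([ 0.39842478,  0.34764887, -0.51538366]), 'moment': array([ 0.00178217,  0.02088206, -0.0096793 ]), 'width': 0.08527199532889887}
scene {'fx': 498.32547186010544, 'fy': 498.32547186010544, 'cx': 290.51093137140845, 'cy': 215.16893812019885, 'position': array([ 1.01766766, -0.53004037,  0.71575406]), 'attitude': array([[ 0.77501734,  0.41933692, -0.4727628 ],
       [ 0.6318288 , -0.50015642,  0.59214519],
       [ 0.01185299, -0.75762794, -0.65257904]])}
spoon 0.98 [346.3 201. ]
spoon 0.67 [378.4 168.9]
front_ball 0.79 [209.6 266.6]
front_ball 0.67 [277.3 241.8]
pot 0.71 [143.2 334. ]
top {'fx': 434.99987583093736, 'fy': 434.99987583093736, 'cx': 293.75828692746217, 'cy': 211.01655229441306, 'position': array([0.44311996, 0.00477137, 0.93152216]), 'attitude': array([[ 0.02889267, -0.98516172,  0.16917919],
       [-0.99957578, -0.02909738,  0.00126959],
       [ 0.00367192, -0.16914411, -0.98558449]])}
spoon 0.67 [182.3 220.7]
spoon 0.67 [128.3 218.9]
front_ball 0.8 [346.9 264.8]
front_ball 0.76 [310.3 215.7]
pot 0.6 [443.2 241.9]
```

View pics/scene0.png

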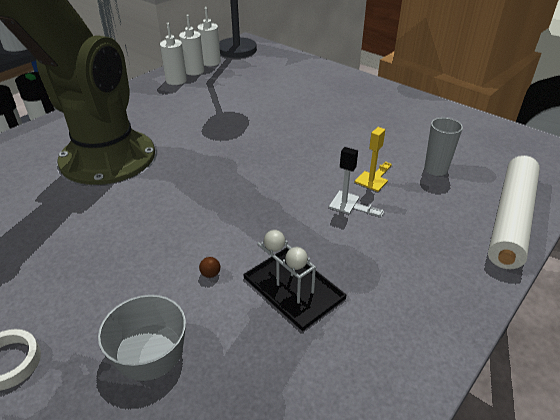

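View pics/top0.png

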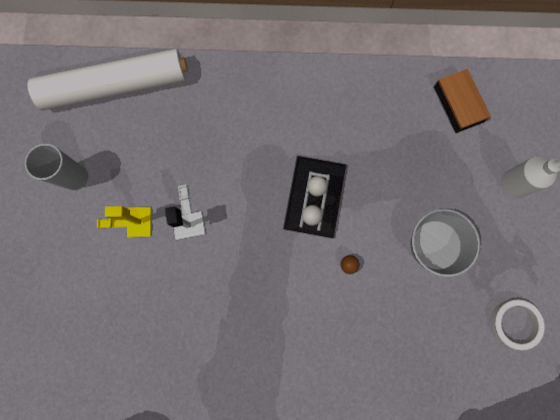

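The scene picture shows the grey/black-grip spoon at (346,180), the yellow look-alike at (375,155), white balls at (275,241) and (297,258), the brown ball at (209,267), and the wide pot at (143,335). The tall tin is at (442,145). In the top picture these are the spoon at (188,222), the front ball at (312,215) (robot end), the back ball at (317,186) and the pot at (445,243). Next I'll enlarge crops to confirm.

```bash
python3 - <<'E'
import cv2, numpy as np
t=cv2.imread('pics/top0.png'); s=cv2.imread('pics/scene0.png')
def crop(im,x,y,w,h,k): return cv2.resize(im[y:y+h,x:x+w],None,fx=k,fy=k,interpolation=cv2.INTER_CUBIC)
a=crop(t,150,175,70,75,5.33); b=crop(t,275,150,75,75,5.33)
a=cv2.resize(a,(400,300*4//3)); b=cv2.resize(b,(400,400))
cv2.imwrite('pics/c1.png',crop(t,150,175,70,70,8)); cv2.imwrite('pics/c2.png',crop(t,275,150,75,90,6.5))
cv2.imwrite('pics/c3.png',crop(s,240,140,150,110,5))
cv2.imwrite('pics/c4.png',crop(s,240,220,110,110,5))
E
```

```text
(no output)
```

View pics/c1.png

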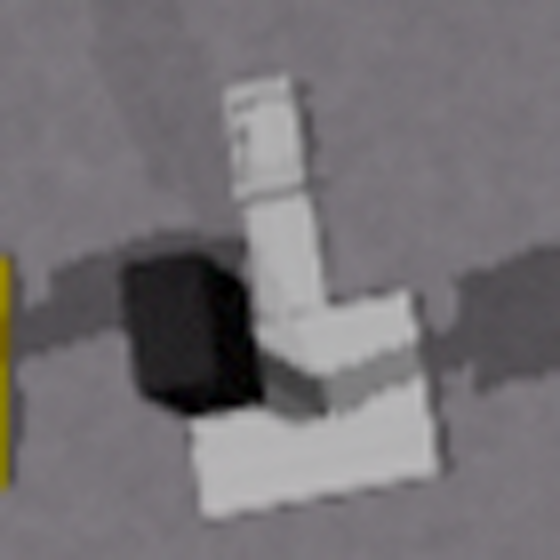

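View pics/c2.png

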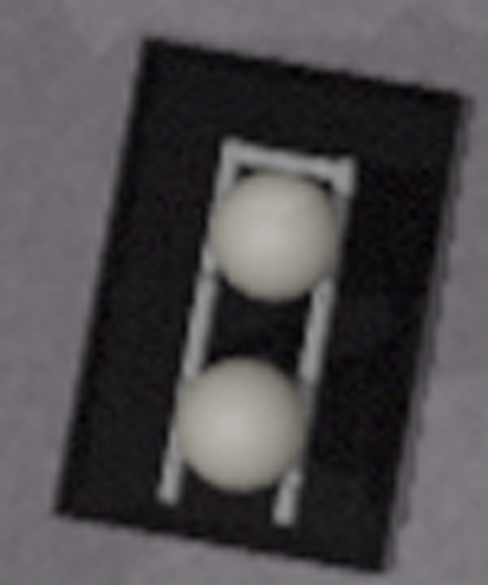

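View pics/c3.png

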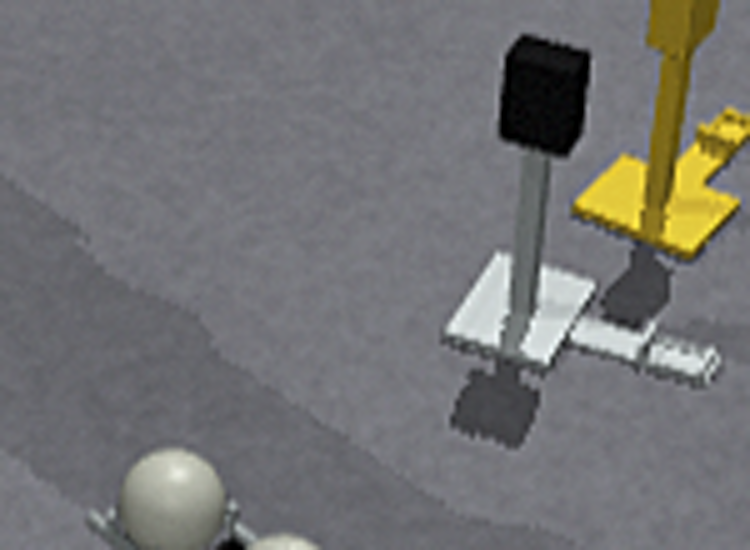

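View pics/c4.png

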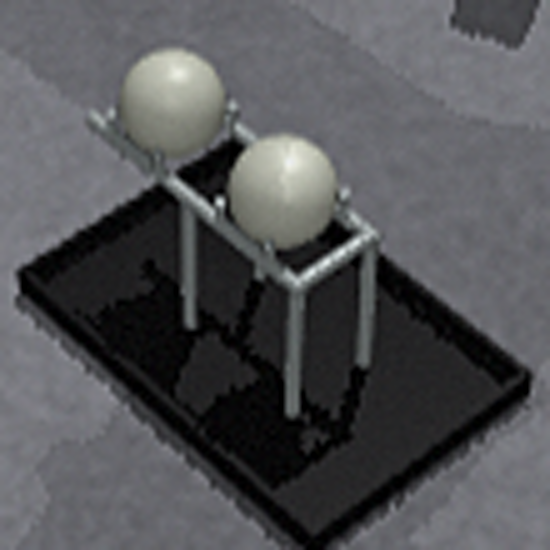

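```bash
cat > h.py <<'E'
import cv2, numpy as np
from scipy.optimize import least_squares
from workcell import manip, eyes, nets
def proj(m,P):
    P=np.atleast_2d(P); c=(P-m['position'])@m['attitude']
    return np.c_[m['fx']*c[:,0]/c[:,2]+m['cx'], m['fy']*c[:,1]/c[:,2]+m['cy']]
def ray(m,uv):
    d=np.array([(uv[0]-m['cx'])/m['fx'],(uv[1]-m['cy'])/m['fy'],1.]); return m['position'],m['attitude']@d
def onz(m,uv,z):
    p,d=ray(m,uv); return p+d*(z-p[2])/d[2]
def tri(obs,x0,z=None):
    f=lambda X: np.concatenate([proj(m,X)[0]-uv for m,uv in obs])
    r=least_squares(f,x0); return r.x,r.fun
def Rz(a): c,s=np.cos(a),np.sin(a); return np.array([[c,-s,0],[s,c,0],[0,0,1.]])
E
python3 - <<'E'
from h import *
T=eyes.camera_model('top');S=eyes.camera_model('scene')
t=cv2.imread('pics/top0.png'); s=cv2.imread('pics/scene0.png')
# balls: hough
def balls(im,box,r):
    x,y,w,h=box; g=cv2.cvtColor(im[y:y+h,x:x+w],cv2.COLOR_BGR2GRAY).astype(float)
    hsv=im[y:y+h,x:x+w].astype(int)
    k=8; G=cv2.resize(g.astype(np.uint8),None,fx=k,fy=k,interpolation=cv2.INTER_CUBIC)
    c=cv2.HoughCircles(G,cv2.HOUGH_GRADIENT,1.5,r*k,param1=150,param2=20,minRadius=int(r*k*.85),maxRadius=int(r*k*1.15))
    return [((a+.5)/k-.5+x,(b+.5)/k-.5+y,q/k) for a,b,q in c[0][:3]]
bt=balls(t,(285,160,60,75),9.5); bs=balls(s,(255,222,60,60),10.5)
print(bt,bs)
u=lambda c,k,x,y:((c[0]+.5)/k-.5+x,(c[1]+.5)/k-.5+y)
# manual ball centres
FBt=u((240,425),6.5,275,150);BBt=u((274,236),6.5,275,150);FBs=u((172,100),5,240,220);BBs=u((283,192),5,240,220)
for n,a,b in [('F',FBt,FBs),('B',BBt,BBs)]:
    X,r=tri([(T,a),(S,b)],[.45,0,.08]); print(n,a,b,X,r, 'topz84',onz(T,a,.084),onz(S,b,.084))
top=[((410,292),(25,-32,6)),((440,475),(-25,-32,6)),((205,518),(-25,32,3)),((225,90),(89,9,8)),((290,75),(89,-9,8))]
sc=[((508,252),(-25,32,6)),((447,332),(-25,-32,6)),((547,362),(25,-32,6)),((597,288),(25,32,6)),
 ((527,36),(-16,10,142)),((510,50),(-16,-10,142)),((585,72),(16,-10,142)),((592,48),(16,10,142))]
# world tongue dir ~ +x
def f(q):
    o=[]
    for m,l,k,x,y in [(T,top,8,150,175),(S,sc,5,240,140)]:
        P=np.array([p for _,p in l])/1e3@Rz(q[2]).T+[q[0],q[1],0]
        o.append(proj(m,P)-np.array([u(c,k,x,y) for c,_ in l]))
    return np.concatenate(o).ravel()
r=least_squares(f,[.4,.25,0]); print(r.x,np.degrees(r.x[2]));print(r.fun.reshape(-1,2).round(1))
E
```

```text
Traceback (most recent call last):
TypeError: 'NoneType' object is not subscriptable
```

```bash
cat > m1.py <<'E'
from h import *
T=eyes.camera_model('top');S=eyes.camera_model('scene')
u=lambda c,k,x,y:((c[0]+.5)/k-.5+x,(c[1]+.5)/k-.5+y)
t=cv2.imread('pics/top0.png'); s=cv2.imread('pics/scene0.png')
def blob(im,c,r):
    # warm-white pixels: R>B by some
    i=im.astype(int); mk=((i[:,:,2]-i[:,:,0])>8)&(i[:,:,2]>90)
    yy,xx=np.mgrid[:im.shape[0],:im.shape[1]]; mk&=(xx-c[0])**2+(yy-c[1])**2<(r+2.5)**2
    cs,_=cv2.findContours(mk.astype(np.uint8),cv2.RETR_EXTERNAL,cv2.CHAIN_APPROX_NONE)
    return cv2.minEnclosingCircle(max(cs,key=len)), (xx[mk].mean(),yy[mk].mean(),mk.sum())
FBt=u((240,425),6.5,275,150);BBt=u((274,236),6.5,275,150);FBs=u((172,100),5,240,220);BBs=u((283,192),5,240,220)
for n,im,c in [('Ft',t,FBt),('Bt',t,BBt),('Fs',s,FBs),('Bs',s,BBs)]: print(n,c,blob(im,c,10))
for n,a,b in [('F',FBt,FBs),('B',BBt,BBs)]:
    X,r=tri([(T,a),(S,b)],[.45,0,.08]); print(n,X,r.round(1), 'z84',onz(T,a,.084),onz(S,b,.084))
top=[((410,292),(25,-32,6)),((440,475),(-25,-32,6)),((205,518),(-25,32,3)),((225,90),(89,9,8)),((290,75),(89,-9,8))]
sc=[((508,252),(-25,32,6)),((447,332),(-25,-32,6)),((547,362),(25,-32,6)),((597,288),(25,32,6)),
 ((527,36),(-16,10,142)),((510,50),(-16,-10,142)),((585,72),(16,-10,142)),((592,48),(16,10,142))]
def f(q):
    o=[]
    for m,l,k,x,y in [(T,top,8,150,175),(S,sc,5,240,140)]:
        P=np.array([p for _,p in l])/1e3@Rz(q[2]).T+[q[0],q[1],0]
        o.append(proj(m,P)-np.array([u(c,k,x,y) for c,_ in l]))
    return np.concatenate(o).ravel()
r=least_squares(f,[.4,.25,0]); print(r.x,np.degrees(r.x[2]));print(r.fun.reshape(-1,2).round(1).tolist())
# pot rim
for i,(c,w) in enumerate([((445,243),50)]):
    cv2.imwrite('pics/pot.png',cv2.resize(t[195:295,395:495],None,fx=6,fy=6,interpolation=cv2.INTER_CUBIC))
def pr(X):
    a=np.linspace(0,2*np.pi,9)[:-1]; P=np.c_[X[0]+.068*np.cos(a),X[1]+.068*np.sin(a),a*0+.065]; return proj(T,P)
X=onz(T,(445,242),.065); print('pot rim',X); q=pr(X); print(q.min(0),q.max(0))
E
python3 m1.py
```

```text
Ft (311.5, 214.96153846153845) (((311.5580749511719, 215.0225830078125), 9.656903266906738), (np.float64(311.68794326241135), np.float64(215.04609929078015), np.int64(282)))
Bt (316.7307692307692, 185.8846153846154) (((316.75, 185.75), 9.519816398620605), (np.float64(316.859778597786), np.float64(185.690036900369), np.int64(271)))
Fs (274.0, 239.6) (((274.0, 239.0), 10.049975395202637), (np.float64(274.064039408867), np.float64(237.3793103448276), np.int64(203)))
Bs (296.2, 258.0) (((296.0, 255.5), 10.111974716186523), (np.float64(296.5778894472362), np.float64(254.60804020100502), np.int64(199)))
F [ 0.58113629 -0.02980275  0.08483314] [ 0.2  0.2  0.3 -0. ] z84 [ 0.58173608 -0.02937322  0.084     ] [ 0.58019829 -0.02958255  0.084     ]
B [ 0.64064525 -0.0390073   0.08296059] [ 0.2  0.2  0.3 -0. ] z84 [ 0.64085607 -0.03852236  0.084     ] [ 0.64096081 -0.04020247  0.084     ]
[0.56541529 0.23194455 0.21245587] 12.172824950979352
[[0.2, -0.3], [-0.1, -0.5], [-0.1, -0.3], [0.1, -0.3], [0.2, 0.1], [-1.3, -0.3], [-0.2, -0.7], [0.6, 0.0], [1.1, -1.2], [-0.3, -1.2], [-0.5, 0.7], [-1.2, 0.3], [0.9, 0.4]]
pot rim [ 0.53796439 -0.29817503  0.065     ]
[410.9907559  208.52559471] [479.01599677 276.37186806]
```

View pics/pot.png

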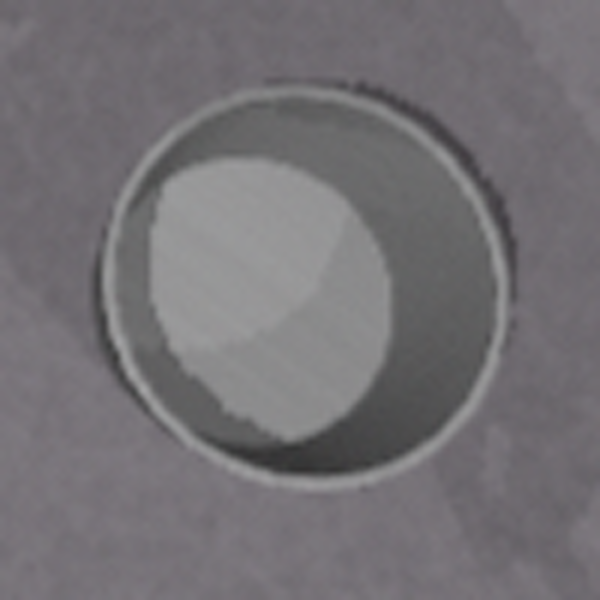

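Confirmed from the crops:
- **Spoon:** the grey one with the black grip, at about (0.565, 0.232) m with yaw 12.2°. The yellow one is not meant.
- **Front ball:** the white one at the robot end, top (311.5,215), at about (0.581, -0.030, 0.084) m. It measures 60 mm from the back ball, as stated. The brown ball is not meant.
- **Pot:** the wide one, at about (0.538, -0.300) m. The rim outline fits 136 mm.

Now I'll move towards the spoon.

>>> send_rows --increments '[0,0,0,0.14,-0.14,0,1,0,0,0,0.14,-0.14,0,1,0,0,0,0.14,-0.14,0,1,0,0,0,0.14,-0.14,0,1,0,0,0,0.14,-0.14,0,1,0,0,0,0.14,-0.14,0,1,0,0,0,0.14,-0.14,0,1,0,0,0,0.14,-0.14,0,1,0,0,0,0.14,-0.14,0,1,0,0,0,0.14,-0.14,0,1]' --newtons 40

```text
time: 1.23
tool_pos: [0.3995, -0.1924, 0.2286]
ee_rot: [[0.917, 0.4, 0.0], [0.4, -0.917, -0.006], [-0.003, 0.006, -1.0]]
ft_force: [1.0, -0.4, -0.7]
width: 0.0852
```

>>> send_rows --increments '[0,0,0,0.14,-0.14,0,1,0,0,0,0.14,-0.14,0,1,0,0,0,0.14,-0.14,0,1,0,0,0,0.14,-0.14,0,1,0,0,0,0.14,-0.14,0,1,0,0,0,0.14,-0.14,0,1,0,0,0,0.14,-0.14,0,1,0,0,0,0.14,-0.14,0,1,0,0,0.06,0.1,-0.1,0,1,0,0,0.06,0.05,-0.05,0,0.1]'

```text
time: 2.07
tool_pos: [0.5365, 0.1655, 0.2293]
ee_rot: [[0.975, 0.222, 0.008], [0.222, -0.975, -0.005], [0.007, 0.007, -1.0]]
ft_force: [-0.3, -0.4, 0.9]
width: 0.0755
```

```bash
cat > go.py <<'E'
# usage: go.py x y z yawdeg : increments needed from the present pose, tool down, tool x along yaw
import sys
from h import *
from scipy.spatial.transform import Rotation as Ro
def target(yaw,pitch=0,roll=0):
    # spoon frame = Rz(yaw)Ry(pitch)Rx(roll); tool x = spoon x, tool z = -spoon z
    return Ro.from_euler('ZYX',[yaw,pitch,roll],degrees=True).as_matrix()@np.diag([1,-1,-1])
def need(pos,Rt):
    s=manip.sense(); R=s['ee_rot']; d=R.T@(np.array(pos)-s['tool_pos'])
    rv=Ro.from_matrix(R.T@Rt).as_rotvec(degrees=True)
    print('t',round(s['time'],2),'pos',s['tool_pos'].round(4),'w',round(s['width'],4),'F',s['ft_force'].round(1))
    print('q',s['qpos'].round(1))
    print('shift total shares',(d/.2).round(3),'mm',(d*1e3).round(1),'turn shares',(rv/90).round(4),'deg',rv.round(1))
if __name__=='__main__':
    a=[float(v) for v in sys.argv[1:]]
    need(a[:3],target(*a[3:]))
E
python3 go.py 0.5654 0.2319 0.101 12.2
```

```text
t 2.07 pos [0.5365 0.1655 0.2293] w 0.0755 F [-0.3 -0.4  0.9]
q [  -2.9   24.3  -25.4   96.2   12.1   61.9 -109.2]
shift total shares [ 0.21  -0.296  0.641] mm [ 42.1 -59.2 128.2] turn shares [ 0.0044 -0.0043  0.0069] deg [ 0.4 -0.4  0.6]
```

>>> send_rows --increments '[0,0,0,0.09,-0.13,0.05,0.1,0.004,-0.004,0.007,0.09,-0.12,0.05,0.1,0,0,0,0.03,-0.045,0,0.1,0,0,0,0,0,0,0.1]'

```text
time: 2.4
tool_pos: [0.5662, 0.2407, 0.2087]
ee_rot: [[0.978, 0.21, 0.002], [0.21, -0.978, 0.002], [0.002, -0.002, -1.0]]
ft_force: [0.2, 0.1, 0.5]
width: 0.0469
```

```bash
python3 go.py 0.5654 0.2319 0.101 12.2; python3 - <<'E'
from h import *
for c in ['wrist','top','scene']:
    im=eyes.read_camera(c); cv2.imwrite(f'pics/{c}1.png',im[:,:,::-1])
m=eyes.camera_model('wrist')
# project expected grip block top corners
P=np.array([[x,y,.142] for x in(-.016,.016) for y in(-.01,.01)])@Rz(np.radians(12.2)).T+[.5654,.2319,0]
print(proj(m,P).round(1).tolist())
E
```

```text
t 2.4 pos [0.5662 0.2407 0.2087] w 0.0469 F [0.2 0.1 0.5]
q [ -10.1   30.2  -24.8   89.5   13.6   63.1 -115.9]
shift total shares [-0.015  0.043  0.538] mm [ -2.9   8.7 107.7] turn shares [-0.001  -0.0016 -0.0011] deg [-0.1 -0.1 -0.1]
[[301.6, 247.9], [273.8, 248.1], [302.1, 204.9], [273.2, 205.1]]
```

View pics/wrist1.png

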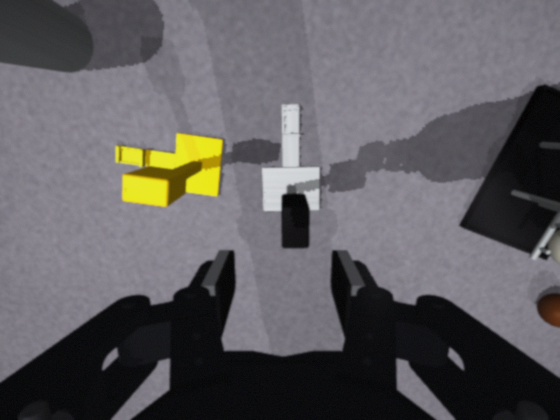

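```bash
cat > w.py <<'E'
from h import *
m=eyes.camera_model('wrist'); s=manip.sense(); im=eyes.read_camera('wrist'); cv2.imwrite('pics/wrist2.png',im[:,:,::-1])
print(s['tool_pos'],s['time'])
for z in (.142,.006):
  P=np.array([[x,y,z] for x in(-.016,.016) for y in(-.01,.01)])@Rz(np.radians(12.2)).T+[.5654,.2319,0]
  print(proj(m,P).round(1).tolist())
P=np.array([[25,-32,6],[25,32,6],[-25,32,6],[-25,-32,6],[89,9,5],[89,-9,5]])/1e3@Rz(np.radians(12.2)).T+[.5654,.2319,0]
print(proj(m,P).round(1).tolist(), m['position'])
cv2.imwrite('pics/wc.png',cv2.resize(im[90:260,230:350,::-1],None,fx=4,fy=4,interpolation=cv2.INTER_CUBIC)[:600*1000])
E
python3 w.py
```

```text
[0.56600154 0.23639376 0.2091359 ] 2.55
[[301.6, 247.9], [273.8, 248.1], [302.1, 204.9], [273.2, 205.1]]
[[294.5, 202.3], [277.0, 202.4], [294.6, 174.4], [276.7, 174.5]]
[[314.6, 166.2], [256.7, 166.5], [257.9, 210.1], [313.6, 209.8], [276.9, 105.4], [293.9, 105.3]] [0.63333094 0.25000087 0.35184909]
```

View pics/wc.png

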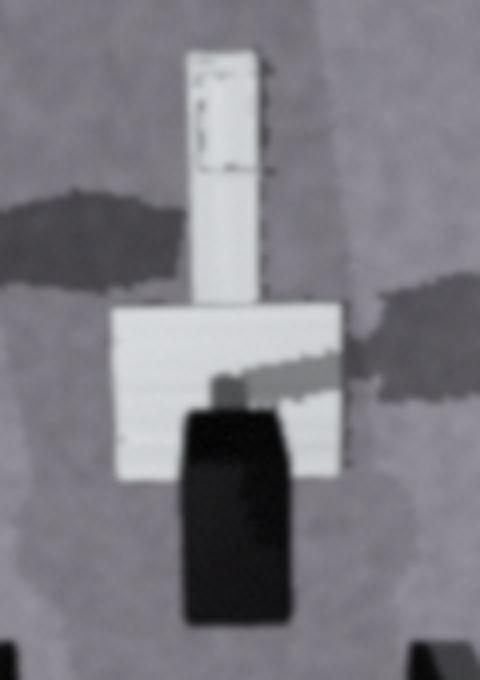

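>>> send_rows --increments '[0,0,0,0,0.025,0,0.1,0,0,0,0,0,0.18,0.1,0,0,0,0,0,0.18,0.1,0,0,0,0,0,0.12,0.1,0,0,0,0,0,0.0,0.1]'

```text
time: 3.02
tool_pos: [0.5714, 0.2211, 0.1168]
ee_rot: [[0.981, 0.195, 0.014], [0.195, -0.981, -0.002], [0.014, 0.005, -1.0]]
ft_force: [-0.6, -0.5, -1.2]
width: 0.0471
```

```bash
python3 go.py 0.5654 0.2315 0.101 12.2
```

```text
t 3.02 pos [0.5714 0.2211 0.1168] w 0.0471 F [-0.6 -0.5 -1.2]
q [  -9.8   34.7  -22.5   97.2   17.    50.7 -118.2]
shift total shares [-0.02  -0.057  0.078] mm [ -4.  -11.4  15.7] turn shares [ 0.0031 -0.0087 -0.0107] deg [ 0.3 -0.8 -1. ]
```

>>> send_rows --increments '[0,0,0,-0.02,-0.05,0,0.1,0,0,0,0,0,0,0.1]'

```text
time: 3.18
tool_pos: [0.5655, 0.2276, 0.1179]
ee_rot: [[0.982, 0.191, 0.014], [0.191, -0.982, -0.003], [0.013, 0.006, -1.0]]
ft_force: [-1.4, 1.1, 0.1]
width: 0.0469
```

```bash
python3 go.py 0.5654 0.2315 0.101 12.2
```

```text
t 3.18 pos [0.5655 0.2276 0.1179] w 0.0469 F [-1.4  1.1  0.1]
q [ -10.6   34.5  -22.5   97.6   17.    50.7 -119.2]
shift total shares [ 0.002 -0.02   0.085] mm [ 0.5 -4.  16.9] turn shares [ 0.0039 -0.0082 -0.0134] deg [ 0.3 -0.7 -1.2]
```

>>> send_rows --increments '[0.004,-0.008,-0.013,0,-0.02,0.03,0.1,0,0,0,0,0,0.03,0.1,0,0,0,0,0,0.02,0.1,0,0,0,0,0,0,0.1]'

```text
time: 3.52
tool_pos: [0.5673, 0.233, 0.1064]
ee_rot: [[0.977, 0.213, 0.007], [0.213, -0.977, 0.004], [0.008, -0.002, -1.0]]
ft_force: [0.7, 0.3, 0.5]
width: 0.0469
```

```bash
python3 go.py 0.5654 0.2315 0.101 12.2; python3 w.py
```

```text
t 3.52 pos [0.5673 0.233  0.1064] w 0.0469 F [0.7 0.3 0.5]
q [ -10.6   35.7  -22.8   97.5   17.2   49.9 -118.4]
shift total shares [-0.011  0.006  0.027] mm [-2.2  1.1  5.4] turn shares [-0.0013 -0.005   0.0011] deg [-0.1 -0.5  0.1]
[0.56727097 0.23303323 0.10640251] 3.5167
[[307.3, 346.4], [257.8, 346.2], [309.2, 274.1], [256.1, 273.9]]
[[295.1, 233.9], [270.8, 233.8], [295.6, 195.9], [270.5, 195.9]]
[[323.6, 184.8], [242.5, 184.7], [244.4, 244.0], [321.4, 244.2], [271.0, 99.0], [295.4, 99.1]] [0.63377242 0.24653424 0.2494642 ]
```

View pics/wrist2.png

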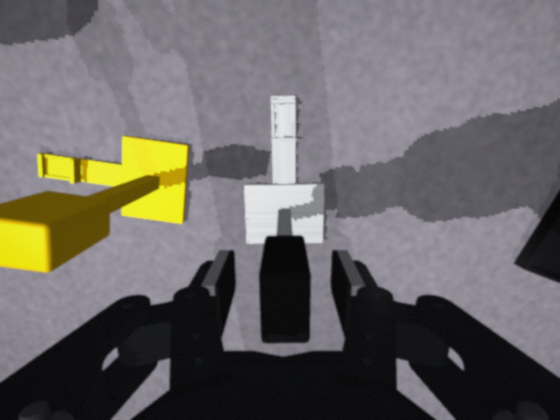

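The wrist picture shows the block at (285,290), centred between the pads, and the spoon still standing where it was. I'll lower the last 5 mm and grip.

>>> send_rows --increments '[0,-0.005,0,-0.01,0.004,0.027,0.1,0,0,0,0,0,0,0.1,0,0,0,0,0,0,-0.3,0,0,0,0,0,0,-0.7,0,0,0,0,0,0,-1,0,0,0,0,0,0,-1,0,0,0,0,0,0,-1]' --newtons 60

```text
time: 4.15
tool_pos: [0.566, 0.232, 0.1015]
ee_rot: [[0.977, 0.213, 0.0], [0.213, -0.977, 0.002], [0.001, -0.002, -1.0]]
ft_force: [-0.2, 0.1, -0.7]
width: 0.0192
```

```bash
python3 go.py 0.5654 0.2315 0.101 12.2
```

```text
t 4.15 pos [0.566  0.232  0.1015] w 0.0192 F [-0.2  0.1 -0.7]
q [ -10.6   36.1  -22.8   97.6   17.2   49.8 -118.3]
shift total shares [-0.004  0.002  0.002] mm [-0.7  0.4  0.5] turn shares [-0.0013 -0.0005  0.001 ] deg [-0.1 -0.   0.1]
```

>>> send_rows --increments '[0,0,0,0,0,-0.05,-1,0,0,0,0,0,-0.1,-1,0,0,0,0,0,-0.12,-1,0,0,0,0,0,-0.12,-1,0,0,0,0,0,-0.12,-1,0,0,0,0,0,-0.08,-1,0,0,0,0,0,0,-1]'

```text
time: 4.73
tool_pos: [0.5635, 0.2306, 0.2254]
ee_rot: [[0.977, 0.214, -0.007], [0.214, -0.977, -0.0], [-0.007, -0.001, -1.0]]
ft_force: [1.3, 0.5, -1.5]
width: 0.0196
```

```bash
python3 go.py 0.429 -0.006 0.22 -8.9
```

```text
t 4.73 pos [0.5635 0.2306 0.2254] w 0.0196 F [ 1.3  0.5 -1.5]
q [  -8.9   29.2  -25.3   88.6   13.    65.5 -114.5]
shift total shares [-0.91   1.012  0.032] mm [-181.9  202.4    6.4] turn shares [1.000e-04 4.300e-03 2.361e-01] deg [ 0.   0.4 21.2]
```

>>> send_rows --increments '[0,0,0.02,-0.07,0.09,0,-1,0,0,0.024,-0.08,0.11,0,-1,0,0,0.024,-0.08,0.12,0,-1,0,0,0.024,-0.08,0.12,0,-1,0,0,0.024,-0.07,0.12,0,-1,0,0,0.024,-0.07,0.12,0,-1,0,0,0.024,-0.06,0.12,0,-1,0,0,0.024,-0.06,0.12,0,-1,0,0,0.024,-0.05,0.08,0,-1,0,0,0.02,-0.03,0.04,0,-1]'

```text
time: 5.57
tool_pos: [0.4374, 0.0089, 0.2205]
ee_rot: [[0.987, -0.16, -0.013], [-0.16, -0.987, 0.003], [-0.013, -0.001, -1.0]]
ft_force: [-0.1, 0.2, -1.7]
width: 0.0194
```

```bash
python3 go.py 0.429 -0.006 0.1465 -8.9
```

```text
t 5.57 pos [0.4374 0.0089 0.2205] w 0.0194 F [-0.1  0.2 -1.7]
q [  11.3   13.9  -19.5  112.8    5.3   54.9 -110. ]
shift total shares [-0.025  0.08   0.37 ] mm [-5.  16.1 74.1] turn shares [-0.0006  0.0083 -0.0035] deg [-0.1  0.7 -0.3]
```

>>> send_rows --increments '[0,0.008,-0.003,-0.02,0.05,0.03,-1,0,0,0,0,0.02,0.08,-1,0,0,0,0,0,0.1,-1,0,0,0,0,0,0.1,-1,0,0,0,0,0,0.05,-1,0,0,0,0,0,0,-1,0,0,0,0,0,0,-1]'

```text
time: 6.15
tool_pos: [0.4282, -0.0053, 0.1453]
ee_rot: [[0.987, -0.162, 0.0], [-0.162, -0.987, 0.001], [-0.0, -0.001, -1.0]]
ft_force: [0.3, 0.0, -1.7]
width: 0.0193
```

```bash
python3 go.py 0.429 -0.006 0.1465 -8.9; cat > look.py <<'E'
import sys
from h import *
n=sys.argv[1]
for c in sys.argv[2:]:
    if c=='wrist': m=eyes.camera_model(c); np.savez(f'pics/{n}_w.npz',**m)
    im=eyes.read_camera(c); cv2.imwrite(f'pics/{c}_{n}.png',im[:,:,::-1])
E
python3 look.py a wrist top scene; python3 go.py 0.429 -0.006 0.1465 -8.9
```

```text
t 6.15 pos [ 0.4282 -0.0053  0.1453] w 0.0193 F [ 0.3  0.  -1.7]
q [  11.2   18.5  -18.1  121.1    8.4   41.6 -111.6]
shift total shares [ 0.005  0.003 -0.006] mm [ 1.   0.6 -1.2] turn shares [-0.0006  0.     -0.0048] deg [-0.1  0.  -0.4]
t 6.3 pos [ 0.4289 -0.0055  0.1462] w 0.0195 F [-0.3  0.2 -1.3]
q [  11.2   18.4  -18.1  121.1    8.4   41.6 -111.6]
shift total shares [ 0.001  0.003 -0.002] mm [ 0.2  0.5 -0.3] turn shares [-0.0006 -0.0014 -0.0049] deg [-0.1 -0.1 -0.4]
```

View pics/wrist_a.png

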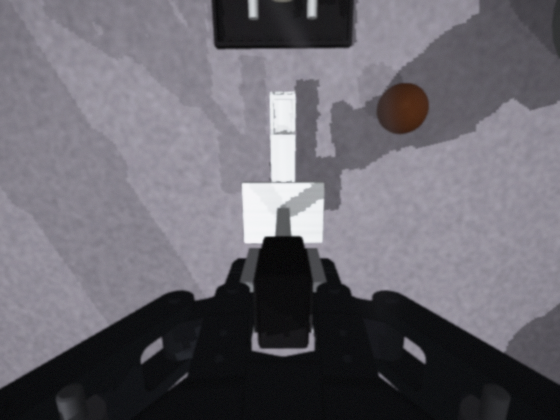

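View pics/top_a.png

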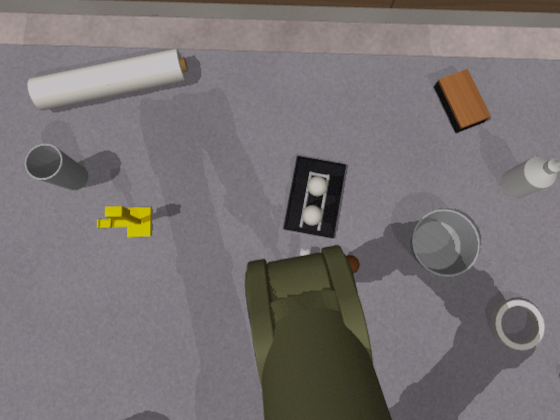

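View pics/scene_a.png

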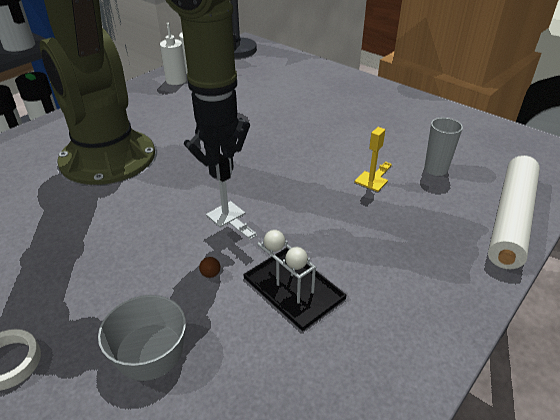

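```bash
python3 - <<'E'
from h import *
im=cv2.imread('pics/wrist_a.png'); cv2.imwrite('pics/wa.png',cv2.resize(im[0:200,205:365],None,fx=3.5*1.0,fy=3,interpolation=cv2.INTER_CUBIC))
E
```

```text
(no output)
```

View pics/wa.png

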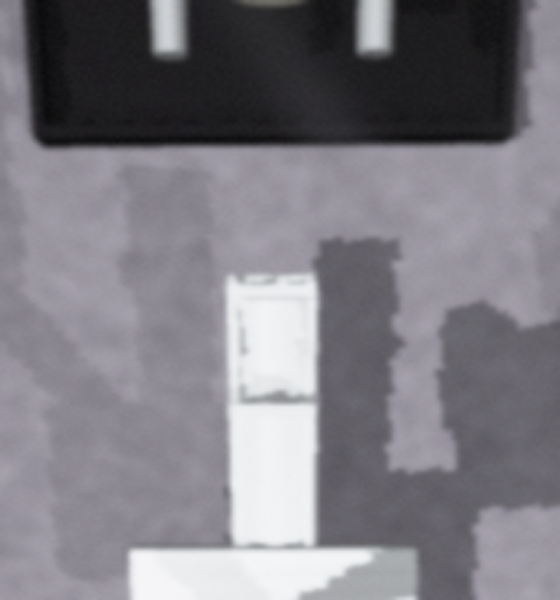

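```bash
python3 - <<'E'
from h import *
m=dict(np.load('pics/a_w.npz')); s=manip.sense()
print(m['cx'],m['attitude'].round(3).tolist())
R=s['ee_rot'];p=s['tool_pos']
sz=p[2]-.1015
for n,uv,z in [('railL',(205+169/3.5,18),.073),('railR',(205+376/3.5,18),.073),('tipL',(205+228/3.5,92.3),sz+.008),('tipR',(205+317/3.5,92.3),sz+.008),('baseL',(205+232/3.5,181),sz+.003),('baseR',(205+315/3.5,181),sz+.003),('trayL',(205+35/3.5,47),.012),('trayR',(205+515/3.5,46),.012)]:
    X=onz(m,uv,z); print(n,X.round(4),'tool',((X-p)@R*1e3).round(1))
for X in [(.5815,-.0296,.084),(.641,-.039,.084)]: print('ball tool',((np.array(X)-p)@R*1e3).round(1))
E
```

```text
282.71477606655253 [[-0.162, -0.95, -0.265], [-0.987, 0.156, 0.045], [-0.001, 0.269, -0.963]]
railL [ 0.5601 -0.009   0.073 ] tool [129.9 -17.7  73.5]
railR [ 0.5542 -0.0446  0.073 ] tool [129.9  18.3  73.4]
tipL [ 0.5185 -0.0113  0.0527] tool [89.2 -8.6 93.7]
tipR [ 0.5156 -0.0291  0.0527] tool [89.2  9.3 93.7]
baseL [ 0.4551 -0.0009  0.0477] tool [24.9 -8.6 98.6]
baseR [ 0.4521 -0.0191  0.0477] tool [24.9  9.8 98.5]
trayL [0.563  0.0273 0.012 ] tool [126.7 -53.9 134.5]
trayR [ 0.5459 -0.081   0.012 ] tool [127.4  55.7 134.4]
ball tool [154.4  -0.9  62.5]
ball tool [214.6  -1.3  62.6]
```

The wrist picture shows the tongue tip at (283,92) and the rail ends at (253,18) and (312,18). In the tool frame they lie on one line within 1 mm, and the ball is 79.5 mm ahead of the pocket. I'll go in slowly.

>>> send_rows --increments '[0,0,0,0.03,0,0,-1,0,0,0,0.045,0,0,-1,0,0,0,0.045,0,0,-1,0,0,0,0.045,0,0,-1,0,0,0,0.03,0,0,-1,0,0,0,0,0,0,-1]'

```text
time: 6.8
tool_pos: [0.4746, -0.0124, 0.1491]
ee_rot: [[0.987, -0.163, 0.009], [-0.163, -0.987, 0.0], [0.009, -0.002, -1.0]]
ft_force: [-0.3, 0.1, -2.2]
width: 0.0192
```

```bash
python3 go.py 0.5074 -0.0184 0.1465 -9.2
```

```text
t 6.8 pos [ 0.4746 -0.0124  0.1491] w 0.0192 F [-0.3  0.1 -2.2]
q [  11.4   21.4  -17.5  115.1    9.1   44.2 -110.9]
shift total shares [0.167 0.003 0.015] mm [33.3  0.6  2.9] turn shares [-0.0012 -0.0059 -0.0018] deg [-0.1 -0.5 -0.2]
```

>>> send_rows --increments '[0,-0.006,-0.002,0.01,0.002,0.018,-1,0,0,0,0.03,0,0.003,-1,0,0,0,0.035,0,0.003,-1,0,0,0,0.035,0,0.003,-1,0,0,0,0.03,0,0.002,-1,0,0,0,0.0,0,0,-1]'

```text
time: 7.3
tool_pos: [0.505, -0.018, 0.142]
ee_rot: [[0.987, -0.16, -0.002], [-0.16, -0.987, 0.002], [-0.003, -0.002, -1.0]]
ft_force: [0.4, 0.6, -1.9]
width: 0.0193
```

```bash
python3 go.py 0.5074 -0.0184 0.1465 -9.2
```

```text
t 7.3 pos [ 0.505 -0.018  0.142] w 0.0193 F [ 0.4  0.6 -1.9]
q [  11.4   24.6  -17.2  110.8    9.7   46.  -110.2]
shift total shares [ 0.012 -0.    -0.023] mm [ 2.4 -0.  -4.5] turn shares [-0.0012  0.0017  0.0001] deg [-0.1  0.1  0. ]
```

>>> send_rows --increments '[0,0,0,0.01,0,-0.01,-1,0,0,0,0,0,0,-1]'

```text
time: 7.47
tool_pos: [0.5073, -0.0183, 0.1438]
ee_rot: [[0.987, -0.16, -0.003], [-0.16, -0.987, 0.002], [-0.003, -0.002, -1.0]]
ft_force: [0.6, 0.1, -1.9]
width: 0.0194
```

```bash
python3 go.py 0.5074 -0.0184 0.1465 -9.2;python3 look.py b wrist scene; python3 go.py 0.5074 -0.0184 0.1465 -9.2
python3 - <<'E'
import cv2
im=cv2.imread('pics/scene_b.png'); cv2.imwrite('pics/sb.png',cv2.resize(im[180:320,220:360],None,fx=4.2,fy=4.2,interpolation=cv2.INTER_CUBIC))
E
```

```text
t 7.47 pos [ 0.5073 -0.0183  0.1438] w 0.0194 F [ 0.6  0.1 -1.9]
q [  11.5   24.7  -17.2  110.3    9.6   46.5 -110.1]
shift total shares [ 0.001  0.    -0.013] mm [ 0.1  0.  -2.7] turn shares [-0.0012  0.0021  0.0001] deg [-0.1  0.2  0. ]
t 7.57 pos [ 0.5065 -0.0183  0.1436] w 0.0194 F [-0.3  0.  -1.3]
q [  11.5   24.7  -17.2  110.4    9.6   46.5 -110.1]
shift total shares [ 0.005 -0.    -0.014] mm [ 0.9 -0.  -2.9] turn shares [-0.0011  0.0027  0.0002] deg [-0.1  0.2  0. ]
```

View pics/wrist_b.png

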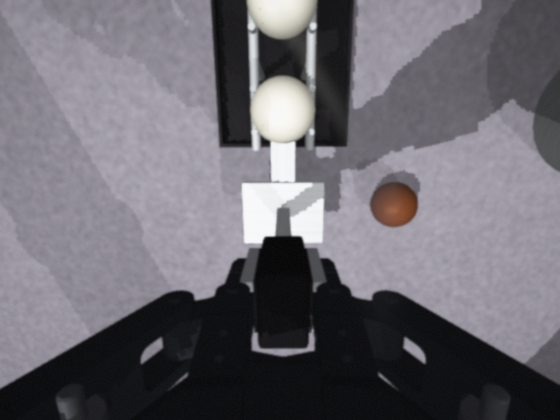

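View pics/sb.png

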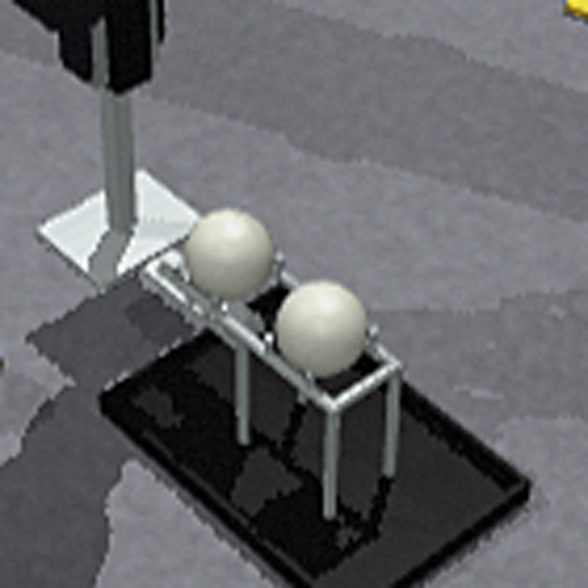

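```bash
python3 - <<'E'
from h import *
m=dict(np.load('pics/b_w.npz')); s=manip.sense();R=s['ee_rot'];p=s['tool_pos']
im=cv2.imread('pics/wrist_b.png').astype(int)
mk=(im[:,:,2]-im[:,:,0]>10)&(im[:,:,2]>80); mk[:70]=0; mk[150:]=0; mk[:,:240]=0; mk[:,325:]=0
cs,_=cv2.findContours(mk.astype(np.uint8),cv2.RETR_EXTERNAL,cv2.CHAIN_APPROX_NONE)
c=max(cs,key=len); (cc,r)=cv2.minEnclosingCircle(c); print(cc,r)
X=onz(m,cc,.084); print(X,((X-p)@R*1e3).round(1))
for n,uv in [('L',(256,150)),('R',(311,150))]:
  X=onz(m,uv,.07); print(n,X.round(4),((X-p)@R*1e3).round(1))
E
```

```text
(281.4422607421875, 109.16285705566406) 33.25276184082031
[ 0.58362848 -0.03010045  0.084     ] [78.3 -0.5 59.3]
L [ 0.5608 -0.0087  0.07  ] [ 52.4 -18.   73.4]
R [ 0.5548 -0.0457  0.07  ] [52.4 19.5 73.4]
```

>>> send_rows --increments '[0,0,0,0.012,0,-0.01,-1,0,0,0,0,0,-0.025,-1,0,0,0,0,0,-0.025,-1,0,0,0,0,0,-0.025,-1,0,0,0,0,0,-0.025,-1]'

```text
time: 7.98
tool_pos: [0.5076, -0.0186, 0.1671]
ee_rot: [[0.987, -0.159, -0.006], [-0.159, -0.987, 0.002], [-0.006, -0.001, -1.0]]
ft_force: [-0.3, -0.5, -2.0]
width: 0.0195
```

```bash
python3 go.py 0.508 -0.0184 0.1615 -9.2
```

```text
t 7.98 pos [ 0.5076 -0.0186  0.1671] w 0.0195 F [-0.3 -0.5 -2. ]
q [  11.9   23.2  -17.6  108.4    8.7   50.1 -109.2]
shift total shares [ 0.002 -0.001  0.028] mm [ 0.4 -0.3  5.6] turn shares [-0.0007  0.0041  0.0006] deg [-0.1  0.4  0.1]
```

>>> send_rows --increments '[0,0.004,0,0.002,0,-0.03,-1,0,0,0,0,0,-0.04,-1,0,0,0,0,0,-0.05,-1,0,0,0,0,0,-0.05,-1,0,0,0,0,0,-0.05,-1,0,0,0,0,0,-0.04,-1,0,0,0,0,0,-0.02,-1,0,0,0,0,0,0,-1,0,0,0,0,0,0,-1]'

```text
time: 8.73
tool_pos: [0.5074, -0.0186, 0.2311]
ee_rot: [[0.987, -0.159, 0.004], [-0.159, -0.987, 0.001], [0.004, -0.001, -1.0]]
ft_force: [0.3, 0.5, -2.5]
width: 0.019
```

```bash
python3 go.py 0.508 -0.0184 0.2315 -9.2;python3 look.py c wrist scene
python3 - <<'E'
import cv2
im=cv2.imread('pics/scene_c.png'); cv2.imwrite('pics/sc.png',cv2.resize(im[130:320,200:360],None,fx=3.1,fy=3.1,interpolation=cv2.INTER_CUBIC))
E
```

```text
t 8.73 pos [ 0.5074 -0.0186  0.2311] w 0.019 F [ 0.3  0.5 -2.5]
q [  12.8   18.9  -18.4  103.5    6.9   58.5 -107.4]
shift total shares [ 0.003 -0.001 -0.002] mm [ 0.5 -0.3 -0.4] turn shares [-0.0007 -0.0022  0.0007] deg [-0.1 -0.2  0.1]
```

View pics/wrist_c.png

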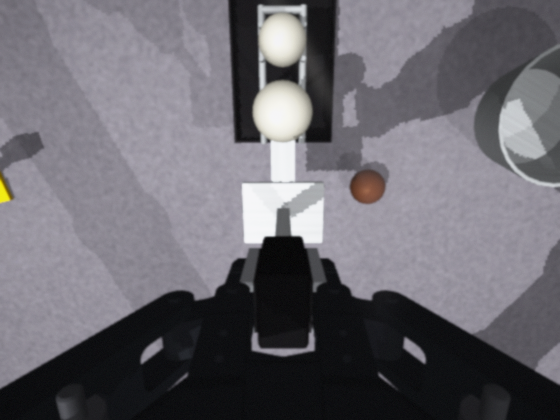

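View pics/sc.png

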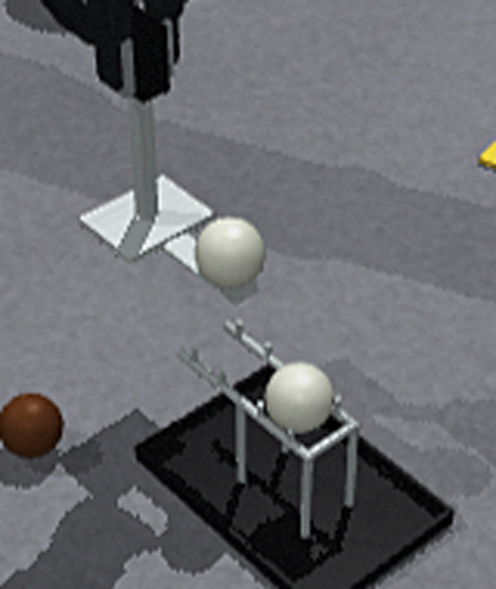

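The wrist and scene pictures show the front ball lying in the pocket at wrist (283,110), well off the rack. The back ball is still in its place at (283,40). I'll carry it to the pot with the tongue turned left (yaw ≈ 65°), so that the tip-over is a sideways tilt of the wrist, within its range.

```bash
python3 - <<'E'
import numpy as np
y=-9.
ramp=[.5,.8]+[1]*18
for i,r in enumerate(ramp):
    a=np.radians(y); print(i, [0,0,round(-.041*r,3),round(-.085*r*np.sin(a),3),round(.085*r*np.cos(a),3)]); y+=3.7*r
E
```

```text
0 [0, 0, -0.021, np.float64(0.007), np.float64(0.042)]
1 [0, 0, -0.033, np.float64(0.008), np.float64(0.067)]
2 [0, 0, -0.041, np.float64(0.006), np.float64(0.085)]
3 [0, 0, -0.041, np.float64(0.001), np.float64(0.085)]
4 [0, 0, -0.041, np.float64(-0.005), np.float64(0.085)]
5 [0, 0, -0.041, np.float64(-0.01), np.float64(0.084)]
6 [0, 0, -0.041, np.float64(-0.016), np.float64(0.084)]
7 [0, 0, -0.041, np.float64(-0.021), np.float64(0.082)]
8 [0, 0, -0.041, np.float64(-0.026), np.float64(0.081)]
9 [0, 0, -0.041, np.float64(-0.031), np.float64(0.079)]
10 [0, 0, -0.041, np.float64(-0.036), np.float64(0.077)]
11 [0, 0, -0.041, np.float64(-0.041), np.float64(0.074)]
12 [0, 0, -0.041, np.float64(-0.046), np.float64(0.071)]
13 [0, 0, -0.041, np.float64(-0.051), np.float64(0.068)]
14 [0, 0, -0.041, np.float64(-0.055), np.float64(0.065)]
15 [0, 0, -0.041, np.float64(-0.059), np.float64(0.061)]
16 [0, 0, -0.041, np.float64(-0.063), np.float64(0.057)]
17 [0, 0, -0.041, np.float64(-0.066), np.float64(0.053)]
18 [0, 0, -0.041, np.float64(-0.07), np.float64(0.049)]
19 [0, 0, -0.041, np.float64(-0.073), np.float64(0.044)]
```

>>> send_rows --increments '[0,0,-0.01,0.002,0.02,0,-1,0,0,-0.02,0.007,0.04,0,-1,0,0,-0.03,0.008,0.065,0,-1,0,0,-0.04,0.006,0.08,0,-1,0,0,-0.04,0.001,0.08,0,-1,0,0,-0.04,-0.005,0.08,0,-1,0,0,-0.04,-0.01,0.08,0,-1,0,0,-0.04,-0.016,0.08,0,-1,0,0,-0.04,-0.02,0.08,0,-1]'

```text
time: 9.58
tool_pos: [0.5066, -0.1429, 0.2255]
ee_rot: [[0.94, 0.341, -0.006], [0.341, -0.94, 0.004], [-0.005, -0.006, -1.0]]
ft_force: [0.5, 0.1, -2.5]
width: 0.0191
```

```bash
python3 go.py 0.517 -0.356 0.2315 65
```

```text
t 9.58 pos [ 0.5066 -0.1429  0.2255] w 0.0191 F [ 0.5  0.1 -2.5]
q [ 29.3  21.6 -23.  100.8   9.4  59.9 -67.1]
shift total shares [-0.314  1.019 -0.034] mm [-62.9 203.9  -6.8] turn shares [-0.0046  0.0014 -0.5009] deg [ -0.4   0.1 -45.1]
```

>>> send_rows --increments '[-0.002,0,-0.04,-0.03,0.085,-0.005,-1,-0.002,0,-0.04,-0.035,0.085,-0.005,-1,0,0,-0.04,-0.04,0.08,-0.005,-1,0,0,-0.04,-0.045,0.08,-0.005,-1,0,0,-0.04,-0.05,0.075,-0.005,-1,0,0,-0.04,-0.05,0.075,0,-1,0,0,-0.04,-0.055,0.07,0,-1,0,0,-0.04,-0.06,0.065,0,-1]'

```text
time: 10.25
tool_pos: [0.509, -0.2971, 0.2252]
ee_rot: [[0.635, 0.772, -0.013], [0.772, -0.636, 0.0], [-0.008, -0.01, -1.0]]
ft_force: [-1.0, 0.6, -3.6]
width: 0.0193
```

```bash
python3 go.py 0.517 -0.356 0.2315 65
```

```text
t 10.25 pos [ 0.509  -0.2971  0.2252] w 0.0193 F [-1.   0.6 -3.6]
q [ 45.6  28.  -28.3  91.4  14.5  65.  -25.7]
shift total shares [-0.202  0.218 -0.032] mm [-40.4  43.6  -6.4] turn shares [-0.007   0.0042 -0.1606] deg [ -0.6   0.4 -14.5]
```

>>> send_rows --increments '[-0.002,0.001,-0.04,-0.055,0.055,-0.01,-1,-0.002,0.001,-0.04,-0.055,0.045,-0.01,-1,0,0,-0.04,-0.055,0.04,-0.01,-1,0,0,-0.03,-0.04,0.03,0,-1,0,0,0,-0.01,0,0,-1,0,0,0,0,0,0,-1]'

```text
time: 10.75
tool_pos: [0.5084, -0.3631, 0.2253]
ee_rot: [[0.429, 0.903, -0.013], [0.903, -0.429, 0.001], [-0.005, -0.013, -1.0]]
ft_force: [-0.3, 0.1, -3.6]
width: 0.0194
```

```bash
python3 go.py 0.517 -0.356 0.2315 65; python3 look.py d wrist scene
```

```text
t 10.75 pos [ 0.5084 -0.3631  0.2253] w 0.0194 F [-0.3  0.1 -3.6]
q [ 51.5  31.6 -31.2  85.7  17.3  68.2  -7.9]
shift total shares [ 0.051  0.023 -0.032] mm [10.1  4.7 -6.3] turn shares [-0.008   0.0031 -0.0044] deg [-0.7  0.3 -0.4]
```

View pics/wrist_d.png

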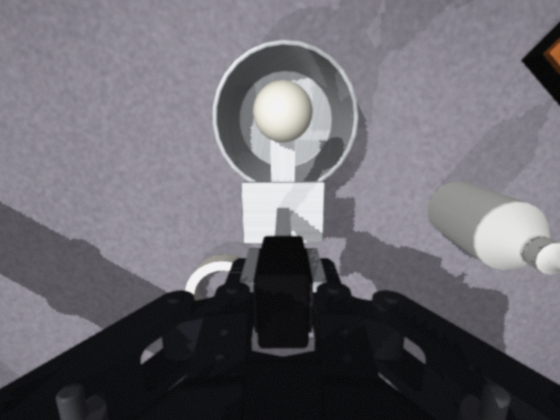

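View pics/scene_d.png

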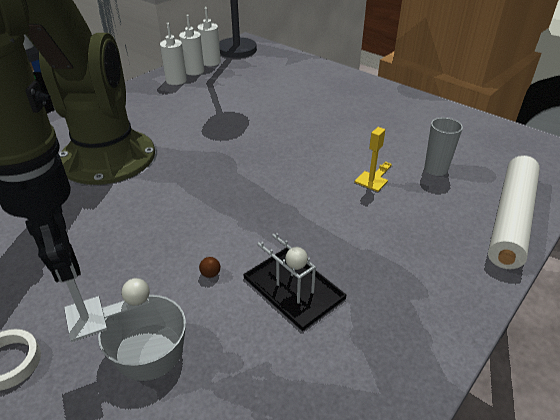

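The wrist picture shows the ball still in the pocket at (283,110), above the pot. The pot rim spans columns 214–357 and lines up with the tongue. I'll lower a little, then pitch forwards in steps.

>>> send_rows --increments '[-0.007,0.003,0,0,0,0.03,-1,0,0,0,0,0,0.04,-1,0,0,0,0,0,0.03,-1,0,-0.03,0,0.024,0,0,-1,0,-0.05,0,0.04,0,0,-1,0,-0.05,0,0.04,0,0,-1,0,0,0,0,0,0,-1]'

```text
time: 11.43
tool_pos: [0.5172, -0.3394, 0.201]
ee_rot: [[0.421, 0.902, -0.093], [0.883, -0.431, -0.187], [-0.209, -0.003, -0.978]]
ft_force: [0.1, 2.4, -2.8]
width: 0.0193
```

```bash
cat > sp.py <<'E'
from h import *
s=manip.sense();R=s['ee_rot'];p=s['tool_pos'];Rs=R@np.diag([1,-1,-1])
O=p-Rs[:,2]*.1015
pot=np.array([.5375,-.300,0]); x=Rs[:,0].copy();x[2]=0;yaw=np.arctan2(x[1],x[0]);x/=np.linalg.norm(x)
l=np.array([-x[1],x[0],0])
print('t',s['time'].__round__(2),'O',O.round(4),'yaw',np.degrees(yaw).round(1),'pitch',np.degrees(np.arcsin(-Rs[2,0])).round(1),'roll',np.degrees(np.arcsin(Rs[2,1])).round(1))
for n,P in [('O',(0,0,0)),('tip',(89,0,4)),('ball',(75,0,24)),('footF',(25,0,0)),('footR',(-25,0,0))]:
    X=O+Rs@(np.array(P)/1e3); d=X-pot; print(n,'along',round(d@x*1e3,1),'lat',round(d@l*1e3,1),'z',round(X[2]*1e3,1))
print('q',s['qpos'].round(1),'F',s['ft_force'].round(1),'w',s['width'].round(4))
E
python3 sp.py
```

```text
t 11.43 O [ 0.5078 -0.3584  0.1018] yaw 64.5 pitch 12.1 roll 0.2
O along -65.5 lat 1.7 z 101.8
tip along 22.4 lat 1.7 z 87.1
ball along 12.9 lat 1.6 z 109.6
footF along -41.0 lat 1.7 z 96.6
footR along -89.9 lat 1.7 z 107.0Traceback (most recent call last):
  File "sp.py", line 9, in <module>
    print('q',s['qpos'].round(1),'F',s['ft_force'].round(1),'w',s['width'].round(4))
                                                                ^^^^^^^^^^^^^^^^
AttributeError: 'float' object has no attribute 'round'
```

>>> send_rows --increments '[0,-0.05,0,0.033,0,0,-1,0,-0.05,0,0.033,0,0,-1,0,-0.05,0,0.033,0,0,-1,0,0,0,0,0,0,-1]'

```text
time: 11.77
tool_pos: [0.527, -0.3189, 0.1947]
ee_rot: [[0.386, 0.903, -0.188], [0.813, -0.429, -0.393], [-0.436, -0.001, -0.9]]
ft_force: [-0.3, 1.4, -2.2]
width: 0.0192
```

```bash
sed -i "s/s\['width'\].round(4)/round(s['width'],4)/" sp.py; python3 sp.py
```

```text
t 11.77 O [ 0.5079 -0.3588  0.1033] yaw 64.6 pitch 25.9 roll 0.1
O along -65.8 lat 1.5 z 103.3
tip along 16.0 lat 1.5 z 68.1
ball along 12.1 lat 1.5 z 92.2
footF along -43.3 lat 1.5 z 92.4
footR along -88.3 lat 1.5 z 114.2
q [ 26.9  32.9 -20.5  92.5  38.4  69.8 -34.7] F [-0.3  1.4 -2.2] w 0.0192
```

>>> send_rows --increments '[0,0,0,-0.02,0,0.01,-1,0,-0.03,0,0.01,0,0.005,-1,0,-0.06,0,0.04,0,0.003,-1,0,-0.06,0,0.04,0,0,-1,0,-0.06,0,0.045,0,0,-1,0,-0.06,0,0.045,0,0,-1,0,0,0,0,0,0,-1]'

```text
time: 12.35
tool_pos: [0.5378, -0.3009, 0.1735]
ee_rot: [[0.281, 0.9, -0.332], [0.572, -0.435, -0.696], [-0.771, 0.006, -0.637]]
ft_force: [0.6, 1.6, -1.7]
width: 0.0196
```

```bash
python3 sp.py;python3 look.py e wrist scene
```

```text
t 12.35 O [ 0.5041 -0.3716  0.1089] yaw 63.8 pitch 50.4 roll -0.3
O along -79.0 lat -1.6 z 108.9
tip along -19.2 lat -1.5 z 42.8
ball along -12.7 lat -1.4 z 66.4
footF along -63.0 lat -1.6 z 89.6
footR along -94.9 lat -1.6 z 128.2
q [  9.3  42.5 -12.1  92.7  52.1  82.  -52.9] F [ 0.6  1.6 -1.7] w 0.0196
```

View pics/wrist_e.png

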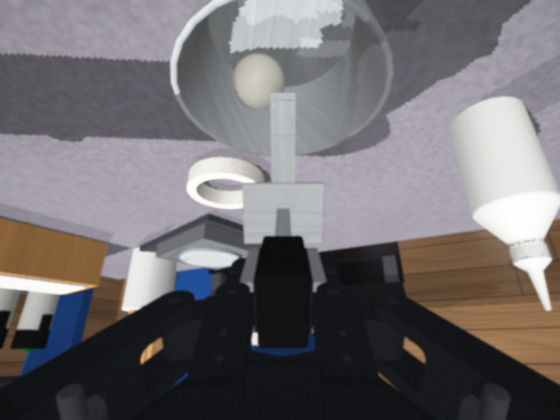

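View pics/scene_e.png

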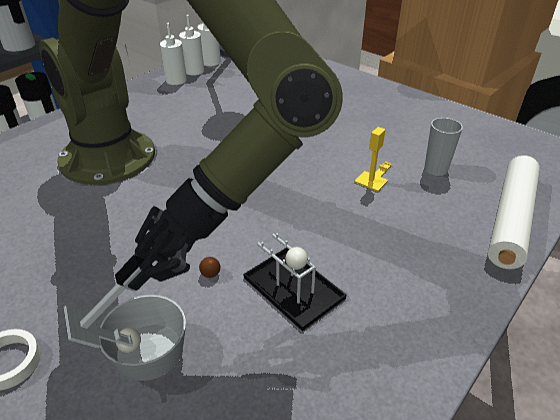

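The scene and wrist pictures show the ball inside the pot, on its floor (scene (128,340), wrist (258,80)). The pot is standing, and the back ball is on the rack at scene (297,258). I'll raise the spoon and turn it upright.

>>> send_rows --increments '[0,0,0,-0.03,0,-0.025,-1,0,0,0,-0.06,0,-0.05,-1,0,0,0,-0.07,0,-0.06,-1,0,0,0,-0.07,0,-0.06,-1,0,0.04,0,-0.03,0,-0.03,-1,0,0.06,0,-0.02,0,0,-1,0,0.06,0,-0.02,0,0,-1,0,0.06,0,-0.02,0,0,-1,0,0.06,0,-0.02,0,0,-1]'

```text
time: 13.2
tool_pos: [0.5247, -0.322, 0.268]
ee_rot: [[0.421, 0.892, -0.162], [0.819, -0.451, -0.355], [-0.39, 0.017, -0.921]]
ft_force: [0.2, -1.0, -2.7]
width: 0.0194
```

```bash
python3 sp.py; python3 go.py 0.4 -0.3 0.25 40
```

```text
t 13.2 O [ 0.5083 -0.3581  0.1745] yaw 62.8 pitch 22.9 roll -1.0
O along -65.0 lat -0.6 z 174.5
tip along 18.5 lat -0.5 z 143.5
ball along 13.4 lat -0.1 z 167.4
footF along -42.0 lat -0.6 z 164.8
footR along -88.0 lat -0.6 z 184.3
q [ 28.6  28.3 -20.2  86.8  32.8  75.3 -27.9] F [ 0.2 -1.  -2.7] w 0.0194
t 13.2 pos [ 0.5247 -0.322   0.268 ] w 0.0194 F [ 0.2 -1.  -2.7]
q [ 28.6  28.3 -20.2  86.8  32.8  75.3 -27.9]
shift total shares [-0.137 -0.608  0.145] mm [ -27.5 -121.6   29. ] turn shares [0.0619 0.2492 0.252 ] deg [ 5.6 22.4 22.7]
```

>>> send_rows --increments '[0,0.06,0,-0.02,0,0,-1,0,0.06,0,-0.02,0,0,-1,0,0.06,0,-0.02,0,0,-1,0.01,0.04,0,-0.01,0,0,-1,0,0,0,0,0,0,-1]'

```text
time: 13.62
tool_pos: [0.5095, -0.3505, 0.2891]
ee_rot: [[0.473, 0.881, 0.009], [0.88, -0.472, -0.047], [-0.037, 0.03, -0.999]]
ft_force: [-0.6, -1.6, -2.4]
width: 0.0196
```

```bash
python3 go.py 0.5 0.13 0.25 0; python3 look.py f top; python3 - <<'E'
from h import *
T=eyes.camera_model('top'); im=cv2.imread('pics/top_f.png')
print(proj(T,[[.5,.13,0],[.589,.13,0],[.475,.098,0],[.475,.162,0]]).round())
print(onz(T,(350,265),.02))
E
```

```text
t 13.62 pos [ 0.5095 -0.3505  0.2891] w 0.0196 F [-0.6 -1.6 -2.4]
q [ 47.2  26.3 -26.1  83.2  14.2  71.8  -9. ]
shift total shares [ 2.1   -1.182  0.082] mm [ 420.  -236.3   16.4] turn shares [0.0299 0.0112 0.6865] deg [ 2.7  1.  61.8]
[[234. 257.]
 [236. 216.]
 [249. 269.]
 [219. 268.]]
[ 0.48901431 -0.11443754  0.02      ]
```

View pics/top_f.png

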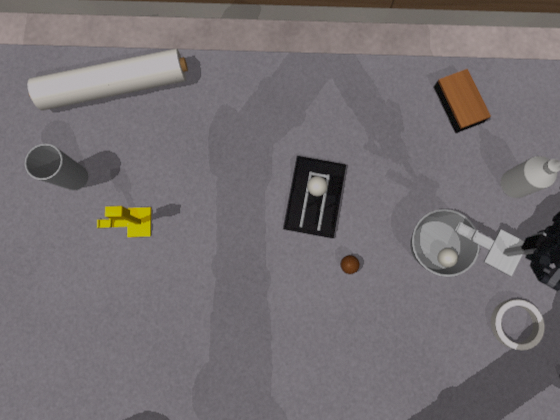

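The top picture shows the white ball in the pot at (447,257), the pot unmoved at (445,243), and the back ball at (317,186). The patch around (234,257), i.e. (0.50, 0.13), is free. I'll set the spoon there.

>>> send_rows --increments '[0.01,0.005,0.03,0.08,-0.045,0,-1,0.01,0.003,0.04,0.12,-0.07,0,-1,0.01,0.003,0.04,0.115,-0.08,0,-1,0,0,0.04,0.11,-0.085,0,-1,0,0,0.04,0.105,-0.09,0,-1,0,0,0.04,0.1,-0.1,0,-1,0,0,0.04,0.095,-0.105,0,-1,0,0,0.04,0.09,-0.11,0,-1,0,0,0.04,0.08,-0.115,0,-1,0,0,0.04,0.07,-0.12,0,-1]'

```text
time: 14.5
tool_pos: [0.5096, -0.0738, 0.2876]
ee_rot: [[0.908, 0.419, -0.017], [0.418, -0.908, -0.035], [-0.03, 0.025, -0.999]]
ft_force: [0.9, 0.6, -1.6]
width: 0.0194
```

```bash
python3 go.py 0.5 0.13 0.25 0
```

```text
t 14.5 pos [ 0.5096 -0.0738  0.2876] w 0.0194 F [ 0.9  0.6 -1.6]
q [ 20.4  17.7 -22.5  96.1   9.3  68.7 -70. ]
shift total shares [ 0.388 -0.95   0.153] mm [  77.6 -190.    30.5] turn shares [0.0198 0.0157 0.2749] deg [ 1.8  1.4 24.7]
```

>>> send_rows --increments '[0.01,0.008,0.04,0.055,-0.125,0.01,-1,0.01,0.008,0.04,0.045,-0.13,0.02,-1,0,0,0.04,0.035,-0.13,0.02,-1,0,0,0.04,0.025,-0.13,0.03,-1,0,0,0.04,0.015,-0.13,0.03,-1,0,0,0.04,0.01,-0.12,0.03,-1,0,0,0.03,0,-0.09,0.03,-1,0,0,0,0,-0.03,0,-1,0,0,0,0,0,0,-1]'

```text
time: 15.25
tool_pos: [0.4941, 0.132, 0.2572]
ee_rot: [[1.0, 0.014, 0.012], [0.014, -1.0, -0.007], [0.012, 0.007, -1.0]]
ft_force: [0.5, -0.5, -1.9]
width: 0.0192
```

```bash
python3 go.py 0.5 0.13 0.1015 0;python3 sp.py|head -1
```

```text
t 15.25 pos [0.4941 0.132  0.2572] w 0.0192 F [ 0.5 -0.5 -1.9]
q [  -1.9   18.   -22.1  100.8    8.2   62.3 -116. ]
shift total shares [0.02  0.005 0.779] mm [  4.    1.  155.8] turn shares [ 0.0043 -0.0077  0.0087] deg [ 0.4 -0.7  0.8]
t 15.25 O [0.4953 0.1313 0.1557] yaw 0.8 pitch -0.7 roll -0.4
```

>>> send_rows --increments '[0.004,-0.008,0,0,0,0.06,-1,0,0,0,0,0,0.12,-1,0,0,0,0,0,0.14,-1,0,0,0,0,0,0.14,-1,0,0,0,0,0,0.12,-1,0,0,0,0,0,0.06,-1,0,0,0,0,0,0.02,-1,0,0,0,0,0,0,-1,0,0,0,0,0,0,-1]'

```text
time: 16.0
tool_pos: [0.4969, 0.1197, 0.1203]
ee_rot: [[1.0, 0.015, 0.004], [0.015, -1.0, -0.007], [0.004, 0.007, -1.0]]
ft_force: [-0.2, 0.4, -1.8]
width: 0.0191
```

```bash
python3 go.py 0.5 0.13 0.1015 0;python3 look.py g wrist scene;python3 sp.py|head -1
```

```text
t 16.0 pos [0.4969 0.1197 0.1203] w 0.0191 F [-0.2  0.4 -1.8]
q [  -3.    26.9  -19.6  111.7   13.4   43.4 -119.6]
shift total shares [ 0.016 -0.052  0.094] mm [  3.2 -10.4  18.7] turn shares [ 0.0042 -0.0028  0.0098] deg [ 0.4 -0.3  0.9]
t 16.1 O [0.4979 0.1196 0.0195] yaw 0.9 pitch -0.3 roll -0.4
```

View pics/wrist_g.png

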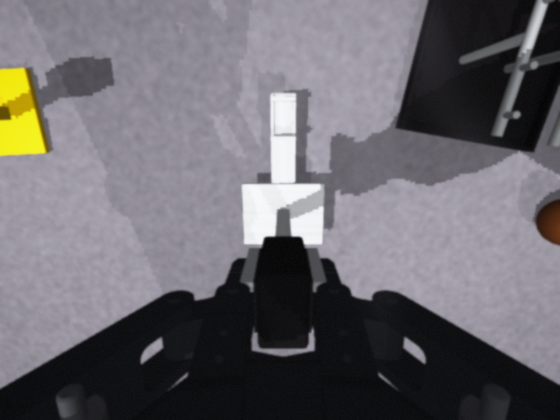

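View pics/scene_g.png

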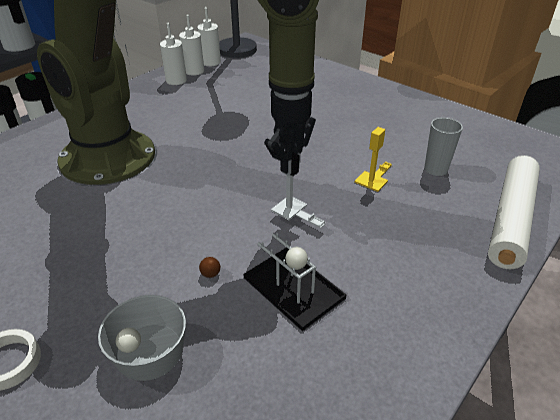

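>>> send_rows --increments '[0.004,-0.003,0,0,-0.01,0.02,-1,0,0,0,0,0,0.025,-1,0,0,0,0,0,0.02,-1,0,0,0,0,0,0.01,-1,0,0,0,0,0,0,-1,0,0,0,0,0,0,-1]'

```text
time: 16.6
tool_pos: [0.4995, 0.1231, 0.1075]
ee_rot: [[1.0, 0.016, 0.007], [0.016, -1.0, 0.002], [0.007, -0.002, -1.0]]
ft_force: [0.2, -0.6, -1.6]
width: 0.0193
```

```bash
python3 go.py 0.5 0.13 0.1015 0;python3 sp.py|head -1
```

```text
t 16.6 pos [0.4995 0.1231 0.1075] w 0.0193 F [ 0.2 -0.6 -1.6]
q [  -3.2   28.   -19.4  112.3   13.7   41.4 -119.9]
shift total shares [ 0.003 -0.035  0.03 ] mm [ 0.6 -6.9  6. ] turn shares [-0.0014 -0.0045  0.01  ] deg [-0.1 -0.4  0.9]
t 16.6 O [0.5002 0.1233 0.006 ] yaw 0.9 pitch -0.4 roll 0.1
```

>>> send_rows --increments '[0,-0.005,0,0,0,0.012,-1,0,0,0,0,0,0.01,-1,0,0,0,0,0,0.006,-1,0,0,0,0,0,0,-1]'

```text
time: 16.93
tool_pos: [0.4995, 0.1234, 0.102]
ee_rot: [[1.0, 0.016, -0.001], [0.016, -1.0, 0.002], [-0.001, -0.002, -1.0]]
ft_force: [-1.8, -0.5, 3.2]
width: 0.0194
```

```bash
python3 go.py 0.5 0.123 0.1015 0;python3 sp.py|head -1
```

```text
t 16.93 pos [0.4995 0.1234 0.102 ] w 0.0194 F [-1.8 -0.5  3.2]
q [  -3.3   28.7  -19.4  112.2   13.7   41.3 -119.9]
shift total shares [0.002 0.002 0.002] mm [0.5 0.5 0.5] turn shares [-0.0014  0.0008  0.0104] deg [-0.1  0.1  0.9]
t 16.93 O [0.4994 0.1237 0.0005] yaw 0.9 pitch 0.1 roll 0.1
```

The force changed sign (Fz 3.2 N) at spoon height 0, so the foot is on the bench. I'll release gently.

>>> send_rows --increments '[0,0,0,0,0,0,-0.45,0,0,0,0,0,0,-0.35,0,0,0,0,0,0,-0.2,0,0,0,0,0,0,0.0,0,0,0,0,0,0,0.1,0,0,0,0,0,0,0.1]'

```text
time: 17.43
tool_pos: [0.5005, 0.1238, 0.1025]
ee_rot: [[1.0, 0.016, 0.001], [0.016, -1.0, 0.003], [0.001, -0.003, -1.0]]
ft_force: [0.7, -0.2, 0.1]
width: 0.0469
```

```bash
python3 sp.py|head -1;python3 look.py h wrist scene;python3 sp.py|head -1
```

```text
t 17.43 O [0.5006 0.1241 0.001 ] yaw 0.9 pitch -0.1 roll 0.2
t 17.53 O [0.5005 0.124  0.001 ] yaw 0.9 pitch -0.0 roll 0.2
```

View pics/wrist_h.png

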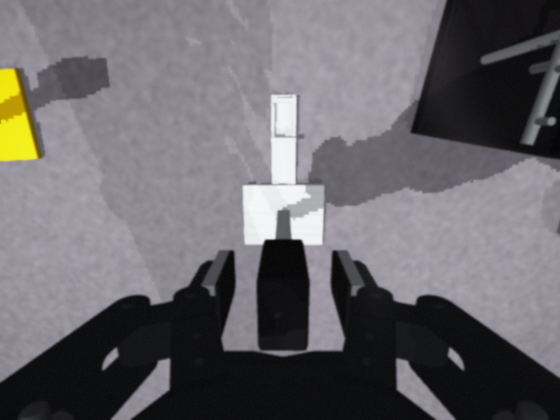

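The wrist picture shows the block free at (283,295) between the open pads. I'll retreat slowly, straight up.

>>> send_rows --increments '[0,0,0,0,0,-0.03,0.2,0,0,0,0,0,-0.05,0.2,0,0,0,0,0,-0.07,0.2,0,0,0,0,0,-0.08,0.2]'

```text
time: 17.87
tool_pos: [0.4984, 0.1231, 0.1488]
ee_rot: [[1.0, 0.017, -0.005], [0.017, -1.0, 0.002], [-0.005, -0.002, -1.0]]
ft_force: [0.7, -0.2, -0.3]
width: 0.0517
```

```bash
python3 go.py 0.5 0.123 0.25 0
```

```text
t 17.87 pos [0.4984 0.1231 0.1488] w 0.0517 F [ 0.7 -0.2 -0.3]
q [  -2.    25.2  -20.9  109.    11.5   48.1 -117.8]
shift total shares [ 0.005 -0.    -0.506] mm [   1.1   -0.  -101.2] turn shares [-0.001   0.0035  0.0108] deg [-0.1  0.3  1. ]
```

>>> send_rows --increments '[0,0,0,0,0,-0.12,0.2,0,0,0,0,0,-0.15,0.2,0,0,0,0,0,-0.15,0.2,0,0,0,-0.1,0,-0.05,0.2,0,0,0,-0.1,0,0,0.2,0,0,0,0,0,0,0.2,0,0,0,0,0,0,0.2,0,0,0,0,0,0,0.2]'

```text
time: 18.53
tool_pos: [0.4588, 0.1237, 0.2588]
ee_rot: [[1.0, 0.018, 0.006], [0.018, -1.0, 0.005], [0.006, -0.005, -1.0]]
ft_force: [0.4, 0.5, -0.4]
width: 0.0512
```

```bash
python3 look.py i wrist scene top; python3 - <<'E'
from h import *
T=eyes.camera_model('top');m=dict(np.load('pics/i_w.npz'))
im=cv2.imread('pics/top_i.png').astype(int)
mk=(im[:,:,2]-im[:,:,0]>8)&(im[:,:,2]>90)
for n,(x,y),z in [('back',(317,186),.084),('front',(447,257),.024)]:
    yy,xx=np.mgrid[:420,:560]; k=mk&((xx-x)**2+(yy-y)**2<14**2)
    c=(xx[k].mean(),yy[k].mean()); print(n,k.sum(),c,onz(T,c,z))
E
```

```text
back 266 (np.float64(317.0751879699248), np.float64(185.8609022556391)) [ 0.64092506 -0.03920905  0.084     ]
front 233 (np.float64(447.81545064377684), np.float64(257.0815450643777)) [ 0.51111325 -0.31743201  0.024     ]
```

View pics/scene_i.png

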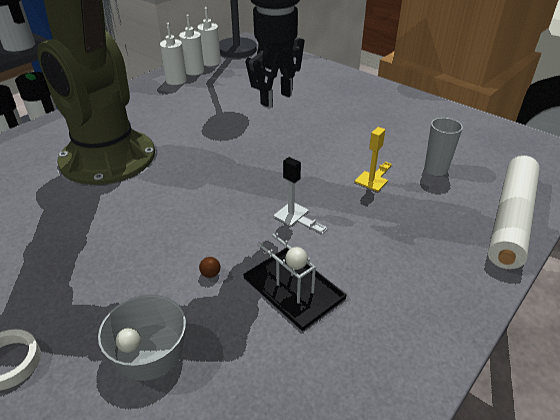

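View pics/top_i.png

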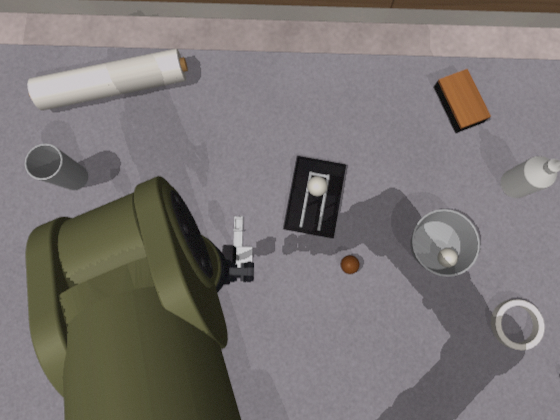

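The spoon stands upright and free at scene (291,195). The ball is in the pot, about 31 mm from its centre, the pot has not moved, and the back ball is in its place. I'll hand in.

```bash
python3 - <<'E'
from workcell import manip
print(manip.close_job()); s=manip.sense(); print(s['time'],s['ft_force'])
E
```

```text
the job is handed in; nothing more can be done
None
the job is handed in; nothing more can be done
```

I scooped the front ball off the rack with the spoon and tipped it into the wide pot. I then stood the spoon upright on the bench, let go and handed the job in, at about 19 s of the 61 s allowed.

**Last checks from the pictures:**
- **Front ball:** it lies on the pot floor, about 31 mm from the pot's centre (limit 55 mm).
- **Pot:** it is upright and in the same place in the picture as at the start.
- **Back ball:** it measures (0.641, -0.039), within 1 mm of where it started.
- **Spoon:** it stands upright and free at about (0.50, 0.12).
- **Gripper:** it is clear of everything. The force readings on the way never exceeded about 5 N.

No check failed or disagreed beyond the cameras' 1 to 2 mm. Fast moves drifted by up to about 11 mm and I corrected this before gripping, scooping and placing the spoon. The job reports no verdict on hand-in.

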